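# Fit a worm-drive hose clamp to a spare strainer's barbed stub and nip it up

## Robot

A 6-joint arm with a two-finger parallel gripper is mounted at the origin on the work surface. World frame = base frame: x ahead of the robot, y to its left, z up, the work surface at z = 0. Lengths are in m, angles in rad, forces in N, time in s.
With the tool pointing down it reaches from about 0.375 to 0.825 m from the base axis. Payload 5.5 kg.
Tool frame: the origin (TCP) lies between the finger pads; the fingertips stand 8 mm ahead of it and the grasp point (between the pads) lies 11 mm behind it (manip.nose_length is the z of the fingertips in the tool frame, in m); z points along the fingers, y is the line along which they close (so a half turn about z gives the same grasp; the last joint's range is limited). The gripper opens to 85 mm and grips with 20 to 120 N. Pads are 22 mm wide; open, the fingers measure 114 mm over their backs; the gripper's body (76 mm by 85 mm) begins 54 mm behind the grasp point. The pads swing forward as they close: fully open they stand 13 mm farther back than shut.
Start: joints at [-1.164, 0.314, -0.047, 1.21, 0, 1.571], TCP at [0.237, -0.551, 0.239] pointing down, gripper open.
Joint ranges: [-2.67, 2.67], [-0.69, 1.73], [-1.03, 1.25], [-2.08, 2.16], [-1.42, 1.45], [-3.14, 3.14]. Speed limits (rad/s): [2.39, 2.39, 3.01, 3.14, 3.14, 3.14].

## Interface

Orientations are given as a 3x3 rotation matrix whose columns are the frame's x, y, z axes.
In Python, from plant import read_state, get_image, camera_params, manip gives the robot as it stands.
- The arm moves only by the shell command python3 -m pendant 'ROWS' [FORCE]. ROWS is JSON, a list that holds one entry, the list of rows, each a list of 5 numbers: the opening, from 0 (shut) to 1 (fully open), then the shift along the tool's x, y, z in mm, then the turn about the tool's z in degrees. A call has 1 to 10 rows; each row is the pose to reach, as a shift and turn from the pose commanded when the call began, along the tool's axes at that moment; what a row does not reach only later rows make up. A row lasts 1/10 s, in which the tool goes at most 50 mm and 8.59 degrees, less where a joint would pass 70% of its speed; a pose out of reach is approached as far as the arm can. A call with a gripper value outside its range is refused whole. The fingers move at their own pace and stop on an object; FORCE is the grip in N (left out, the last holds). Time passes only in rows, so rows that repeat a pose let the fingers close. It gives the time, the measured TCP pose, the force, the opening and the grip force at its end, in the units of the state.
- read_state(): the state, without advancing time (a new reading comes with each control period).
- get_image(name): name is "scene" or "top" or "wrist"; returns (picture, depth): 400x640x3 uint8, red, green, blue; 400x640 float32, m along the optical axis (not along the pixel's ray), 0 where there is no reading.
- camera_params(name): a dict with "mtx" (3x3 intrinsics, pixels), "origin" and "rotation" of the camera in the world. Camera axes: x right, y down, z forward; pixel columns grow to the right and rows downward; lengths in m; the calibration is good to about 2 mm. The wrist camera is an equidistant fisheye: a pixel r from the principal point sees the ray r / f radians off the axis. A picture is of the moment at which its call begins: read the wrist's pose just before it. camera_params takes no time and is no camera call; for the wrist camera it gives the pose at the moment of the call.
- manip.job_done(): hands the job in; it is judged then, once.
The state is a dict: "t": time; "q": joint angles; "qvel": joint speeds; "joint_efforts": joint torques, N m; "eef_pos": TCP position; "tcp_rot": TCP orientation; "contact_force": force on the tool from outside, world axes, zero at the start; "ft_torque": the same for the moment, N m; "finger_gap": opening from 0.0 (shut) to 1.0 (fully open); "finger_force": force on a finger pad.
Only numpy, scipy, OpenCV 4.12 (cv2) and the standard library are available. Lean on these libraries where they do the work, as an engineer would, in place of code of your own. Each camera call takes 0.05 s, during which the arm holds its last target. There are 200 camera calls.

## Task

Get the spare strainer ready for the shelf with its hose clamp kept on it: take the small worm-drive clamp from its slotted stand, slide its band over the barb of the stub that points out over the mounting board until it sits square against the collar, then turn its key clockwise until the band is snug on the stub, and let go. Do not ram the collar or overtighten the band, and leave the other things on the bench where they are.

Things in the scene. Friction and masses are not known exactly. Their poses are not given: they have to be found in the camera images.
- clamp: worm-drive hose clamp, 100 g: steel ring band 12 mm wide, screw housing on one side, black key on the screw; stands on edge in the stand, key up. Origin: centre of the ring as opened; x = the ring's axis, y to the housing, z along the screw up to the key. Bore 42.5 to 45 mm slack (varies), outside radius 24 mm: 1 to 2 mm to spare round the barb. Either side may face the collar
- housing (a point): middle of the clamp's screw housing, on the screw's axis, 31 mm along the clamp's y from the ring's centre; same axes. Housing 12 mm wide (x), 13 mm (y), z = -12 to 12 mm; below it the screw's nose (10 mm thick) reaches to z = -24 mm, level with the ring's underside. Turning the key drags the slack ring clockwise round the screw, along the clamp's -x
- key (a joint): turn of key and screw, rad; + = clockwise from above = tighter. Coarse worm: 1 rad draws the far half of the band 2 mm in. Starts at 0 to 0.3; the band is slack below 2.0 and comes snug somewhere from 2.7 to 4.0, hidden. Its pull on the key is then 0.05 to 0.20 N m (aim for 0.13; 0.24 is overtight). Self-locking: 0.08 N m drag adds while turning; paused, the key may read 0.08 less than the pull
- key_grip (a point): middle of the key's flat wing, on the screw's axis, 47 mm above the housing's middle. Black wing 30 mm long (this point's x), 8 mm thick (y), 26 mm tall (z, up the screw), on a thin stem. At joint 0 its x is the clamp's x. Fingertips 18 mm or less below this point clear band and housing, also when open and turning about the screw
- band: the far half of the clamp's band, that the screw draws to the housing. Origin: the ring's centre at joint 0, moving with the half; axes as the clamp's
- band_far (a point): inside of the band at its far side, 22 mm from the ring's centre when slack at 0. This is the half of the band that moves: once it touches the neck, more turning pulls the housing's side up to the neck too, so a hand on the key must give way sideways by up to 3 mm; let go of, the clamp finds its own place
- stub: barbed inlet stub of the strainer, bronze, level, axis 44 mm above the bench, fixed. Origin: on its axis in the collar's face; x outwards along the axis, z up. Neck 38 mm diameter from x = 0 to 22 mm, then a barb of 40.4 mm tapering to 33 mm at the mouth, x = 34.5 mm. With the band (12 mm wide) against the collar the clamp's origin is at x = 6 mm
- collar: bronze collar (union nut), 52 mm in diameter, 8 mm thick, at the inner end of the stub; its outer face is the stop for the band. Same origin and axes as the stub
- stub_mouth (a point): centre of the stub's open end; same axes as the stub
- strainer: bronze raw-water strainer, clear bowl, 104 mm wide at the foot, 128 mm tall, fixed on an 18 mm plywood board, held by a bench clamp with a black knob. Origin: on the bench under its middle; stub along -x, capped outlet along -y. The board reaches 65 mm to either side of the stub, 33 mm past its mouth, 26 mm below its axis: a slack clamp let go of on the neck sinks 2 mm and stands on it, key up
- stand: plywood stand, 60 by 116 mm, fixed, with one slot along its y axis, 19 mm wide and 22 mm deep, whose floor is 12 mm above the bench; the clamp stands in it, ring towards -y, housing towards +y. Origin: on the bench under the ring's centre
- scraper: stainless putty scraper with a black handle, 180 mm, loose; leave it
- insulator: green ceramic insulator, 48 mm wide, 55 mm tall, loose; leave it
- door_knob: black plastic door knob on its rose, 60 mm wide, 58 mm tall, loose; leave it
- wide_clamp: a wider hose clamp without a key (65 mm bore), lying flat, loose; not the one, leave it
- washer_jar: small glass jar, 56 mm wide, 62 mm tall, loose; leave it
- pipe_tee: brass pipe tee, 72 mm long, lying, loose; leave it

How it is judged:
On the way, in this order (a step that is already met when the one before it is completed fails the run):
1. the band is over the barb and sits square against the collar (x of clamp in the frame of stub between 0.003 and 0.0095 m and y of clamp in the frame of stub between -0.0055 and 0.0055 m and z of clamp in the frame of stub between -0.0055 and 0.0055 m and angle between the x axis of clamp and the x axis of stub, either way round below 0.15 rad), for 0.2 s.
2. the band is snug on the stub's neck (all of step 1 and contact force between band and stub above 25 N), for 0.2 s.
At the end, for the whole second after the job is handed in: The clamp is let go of and at rest on the stub's neck: its band against the collar (at most 3.5 mm off it), its ring within 5.5 mm of the stub's axis and square to it within 0.15 rad, and the drawn half of the band presses on the neck with 25 to 100 N (all of step 2 and contact force between band and stub below 100 N and linear speed of clamp below 0.01 m/s); the robot touches nothing.
It fails at once if the band is overtightened: more than 120 N of the band on the stub (contact force between band and stub above 120 N).
It fails at once if the clamp is rammed against the collar with more than 25 N (contact force between clamp and collar above 25 N).
It fails at once if the robot pushes on the strainer with more than 15 N (contact force between the arm and strainer above 15 N).
It fails at once if another thing on the bench is shifted by more than 20 mm (distance of any of scraper, insulator, door_knob, wide_clamp, washer_jar, pipe_tee from where it was at the start of the episode above 0.02 m).
It also fails if it takes over 72 s, if anything falls off the work surface, if the arm or the gripper's body presses on something with over 40 N, if the wrist force passes 120 N, or if a joint passes its speed limit or range.

## Working session

There is one attempt and no reset: what is moved stays moved. The work goes in short steps, Python scripts to look and compute and a shell command to move; the robot and the scene stay as the last step left them, time stands still between calls to the robot, and variables do not carry over. Pictures are saved under pics/ and viewed, at most 11 in all, crops included, and the job is handed in when it is done.

```bash
mkdir -p pics; ls
cat > h.py <<'E'
import numpy as np, cv2
from plant import read_state, get_image, camera_params, manip
def cloud(name):
    p=camera_params(name); im,d=get_image(name); K=np.array(p["mtx"])
    v,u=np.mgrid[0:400,0:640]; x=(u-K[0,2])/K[0,0]; y=(v-K[1,2])/K[1,1]
    if name=="wrist":
        r=np.hypot(x,y)+1e-9; s=np.tan(np.minimum(r,1.5))/r; x,y=x*s,y*s
    P=np.stack([x*d,y*d,d],-1)@np.array(p["rotation"]).T+np.array(p["origin"])
    P[d==0]=np.nan
    return im,d,P
def save(n,im,s=1): cv2.imwrite("pics/"+n+".png",cv2.resize(im[:,:,::-1],None,fx=s,fy=s))
E
python3 - <<'E'
from h import *
for n in ("scene","top"):
    im,d,P=cloud(n); save(n,im,1.25); np.savez(""+n+".npz",im=im,P=P)
    p=camera_params(n); print(n,np.round(p["origin"],3),np.round(p["rotation"],2).tolist(),np.round(p["mtx"],0).tolist())
s=read_state(); print(s["t"],np.round(s["tcp_rot"],2).tolist(), s["eef_pos"], manip.nose_length)
E
```

```text
pics
scene [ 1.241 -0.24   0.835] [[0.26, 0.67, -0.69], [0.97, -0.17, 0.19], [0.01, -0.72, -0.69]] [[417.0, 0.0, 319.0], [0.0, 417.0, 192.0], [0.0, 0.0, 1.0]]
top [ 0.454 -0.038  1.094] [[0.02, -1.0, 0.05], [-1.0, -0.02, 0.03], [-0.02, -0.05, -1.0]] [[400.0, 0.0, 321.0], [0.0, 400.0, 199.0], [0.0, 0.0, 1.0]]
0.1 [[0.92, 0.4, -0.0], [0.4, -0.92, 0.0], [0.0, -0.0, -1.0]] [ 0.23721733 -0.55055236  0.23851616] 0.008
```

View pics/top.png

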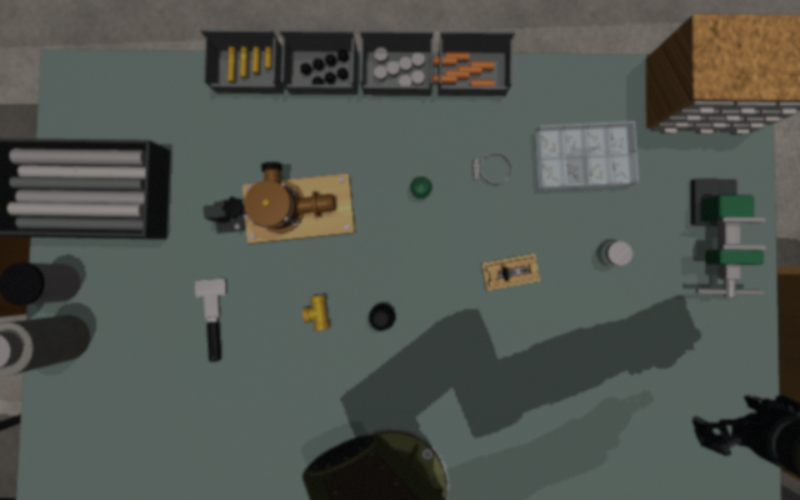

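View pics/scene.png

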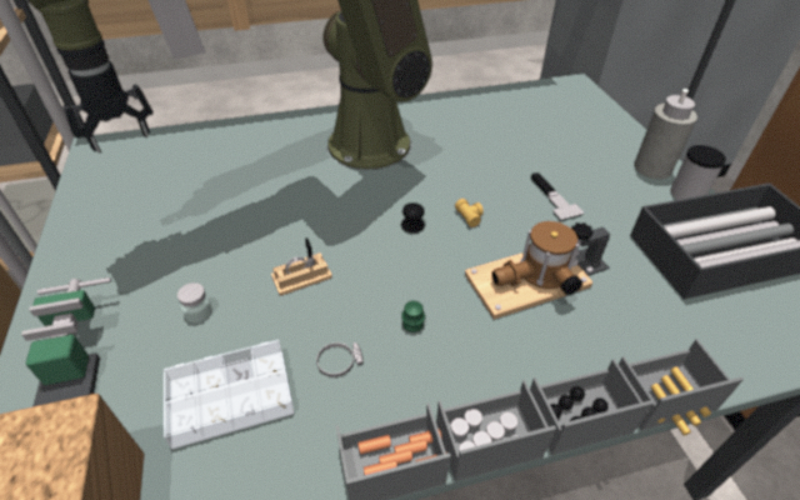

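The top view shows the strainer at about (270,203), its stub pointing right with the mouth at about (335,203), and the stand with the clamp at about (511,271). In the scene view the black key stands at about (309,246).

```bash
python3 - <<'E'
from h import *
def rect(m,P):
    q=P[m][:,:2].astype(np.float32); r=cv2.minAreaRect(q*1000); return np.round(r[0],1),np.round(r[1],1),round(r[2],1)
for n in ("top","scene"):
    f=np.load(n+".npz"); im=f["im"].astype(int); P=f["P"]; Z=P[...,2]
    if n=="top":
        c=P[217,409]; print(c)
        np.set_printoptions(linewidth=250)
        print((Z[203:233:1,384:436:2]*1000).round().tolist().__len__())
        near=np.hypot(P[...,0]-c[0],P[...,1]-c[1])<.1
        S=(c,)
        mb=np.hypot(P[...,0]-P[203//1,200][0],P[...,1]-P[165,240][1])<.2
    near=np.hypot(P[...,0]-S[0][0],P[...,1]-S[0][1])<.1
    wood=near&(Z>.02)&(Z<.045)&(im[...,0]>im[...,2]+40)
    print(n,"stand wood",rect(wood,P),wood.sum())
    k=near&(Z>.08); print("key pts",k.sum(),np.nanmean(P[k],0) if k.any() else 0,P[k].max(0) if k.any() else 0)
    kk=near&(Z>.045)&(Z<.08); print("ring/housing",kk.sum(), P[kk].mean(0),rect(kk,P))
    h=(P[...,0]>.35)&(P[...,0]<.75)&(P[...,1]>-.02)&(P[...,1]<.3)&(im[...,0]>im[...,2]+20)
    b=h&(Z>.010)&(Z<.026); print("board",rect(b,P),b.sum())
    s=h&(Z>.035)&(Z<.075); print("stub+strainer",rect(s,P),s.sum(), P[s][:,1].min())
E
python3 - <<'E'
import sys; sys.path.insert(0,'.')
import numpy as np,cv2
a=np.load('top.npz')['im']; b=np.load('scene.npz')['im']
A=cv2.resize(a[195:240,375:445,::-1],(760,490)[:2],interpolation=2); 
B=cv2.resize(a[130:205,185:295,::-1],(760,490)[:2],interpolation=2)
C=np.hstack([cv2.resize(A,(400,260)),cv2.resize(B,(400,260))]); D=np.hstack([cv2.resize(b[185:240,205:280,::-1],(400,300)),cv2.resize(b[170:255,365:485,::-1],(400,300))])
cv2.imwrite('pics/crops.png',np.vstack([C,D]))
E
```

```text
[ 0.46134963 -0.24095511  0.05490339]
30
top stand wood (array([ 461.2, -247.1]), array([ 43.1, 105.1]), 11.5) 422
key pts 48 [ 0.4569837  -0.22234673  0.09226014] [ 0.47088218 -0.21737273  0.09727956]
ring/housing 91 [ 0.46113084 -0.24726069  0.05575667] (array([ 464.4, -245.1]), array([25. , 59.6]), 19.2)
board (array([525.1, 201.7]), array([200.1, 323.3]), 74.4) 2027
stub+strainer (array([513.2, 209.7]), array([148.6, 297.4]), 86.7) 611 0.13112141395635218
scene stand wood (array([ 465.4, -245.5]), array([ 47. , 105.6]), 11.5) 455
key pts 46 [ 0.46343389 -0.22169977  0.09070819] [ 0.47378311 -0.21579606  0.09734697]
ring/housing 93 [ 0.46448654 -0.2421575   0.05638   ] (array([ 461.5, -245.6]), array([23.9, 59. ]), 2.4)
board (array([507.8, 169.7]), array([318.6, 164.3]), 7.3) 1659
stub+strainer (array([565.3, 182.7]), array([299.2, 135.6]), 30.1) 764 0.1326228554277022
```

View pics/crops.png

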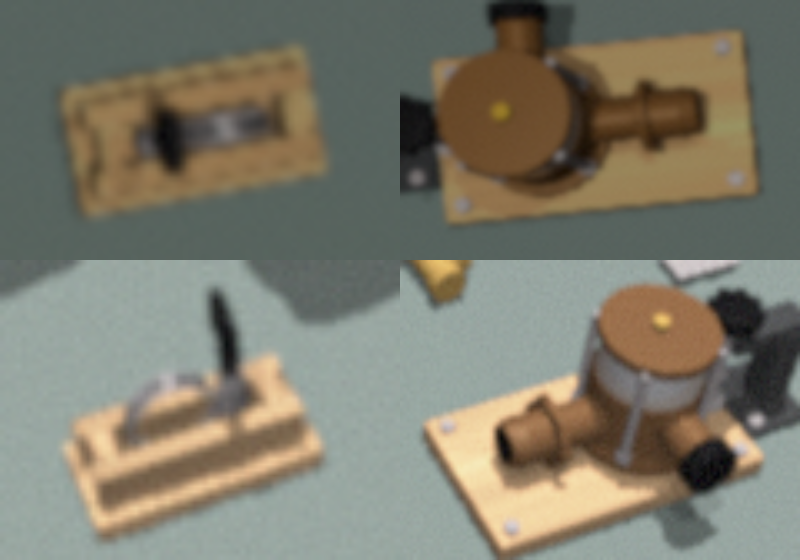

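The crops show the key and housing at the left (world +y) end of the slot. The stub points along world −y, tilted slightly towards +x. Next I move above the key, with the wrist wound back to leave room for tightening.

```bash
cat >> h.py <<'E'
def go(x,y,z,yaw):
    s=read_state(); R=np.array(s["tcp_rot"]); d=R.T@(np.array([x,y,z])-s["eef_pos"])*1000
    cy=np.degrees(np.arctan2(R[1,0],R[0,0])); t=-((yaw-cy+180)%360-180)
    print("t",round(s["t"],2),"pos",np.round(np.array(s["eef_pos"])*1000,1),"yaw",round(cy,1),"q6",round(np.degrees(s["q"][5])),"shift",np.round(d,1),"turn",round(t,1))
E
python3 -c "
from h import *
go(.46,-.222,.2,184)"
```

```text
t 0.1 pos [ 237.2 -550.6  238.5] yaw 23.3 q6 90 shift [ 334.6 -213.5   38.9] turn -160.7
```

```bash
python3 -m pendant '[[[1,40,-26,4,-8],[1,80,-52,8,-16],[1,120,-78,12,-24],[1,160,-104,16,-32],[1,200,-130,20,-40],[1,240,-156,26,-48],[1,280,-180,32,-56],[1,334,-213,39,-64],[1,334,-213,39,-72],[1,334,-213,39,-80]]]' && python3 -c "
from h import *
go(.46,-.222,.2,184)"
```

```text
t: 1.1
eef_pos: [0.4607, -0.2207, 0.1995]
tcp_rot: [[-0.24, 0.971, -0.001], [0.971, 0.24, 0.001], [0.001, -0.001, -1.0]]
contact_force: [-0.4, 0.2, -1.3]
finger_gap: 1.001
finger_force: 0.0
t 1.1 pos [ 460.7 -220.7  199.5] yaw 103.9 q6 51 shift [-1.1 -1.  -0.5] turn -80.1
```

```bash
python3 -m pendant '[[[1,0,0,0,-8],[1,0,0,0,-16],[1,0,0,0,-24],[1,0,0,0,-32],[1,0,0,0,-40],[1,0,0,0,-48],[1,0,0,0,-56],[1,0,0,0,-64],[1,0,0,0,-72],[1,0,0,0,-80]]]'
python3 - <<'E'
from h import *
go(.46,-.222,.2,184)
im,d,P=cloud("wrist"); np.savez("w1.npz",im=im,P=P); save("w1",im,1.25)
near=np.hypot(P[...,0]-.46,P[...,1]+.235)<.09
Z=P[...,2]
k=near&(Z>.075)&(Z<.11); q=P[k]; r=cv2.minAreaRect((q[:,:2]*1000).astype(np.float32)); print("key",k.sum(),q.mean(0),r, "zmax",np.percentile(q[:,2],95))
k=near&(Z>.043)&(Z<.068); q=P[k]; r=cv2.minAreaRect((q[:,:2]*1000).astype(np.float32)); print("ring",k.sum(),q.mean(0),r)
E
```

```text
t: 2.1
eef_pos: [0.4595, -0.2231, 0.1999]
tcp_rot: [[-0.998, -0.063, -0.001], [-0.063, 0.998, 0.0], [0.001, 0.0, -1.0]]
contact_force: [-0.2, 0.8, -0.7]
finger_gap: 1.003
finger_force: 0.0
t 2.1 pos [ 459.5 -223.1  199.9] yaw -176.4 q6 -30 shift [-0.5  1.1 -0.1] turn -0.4
key 396 [ 0.45593634 -0.22326188  0.09294408] ((457.7044982910156, -222.87689208984375), (29.295591354370117, 10.046424865722656), 6.583929061889648) zmax 0.09611560037641201
ring 587 [ 0.4635363  -0.25024745  0.05442963] ((462.8604431152344, -245.73934936523438), (12.516757011413574, 60.940589904785156), 9.95511245727539)
```

View pics/w1.png

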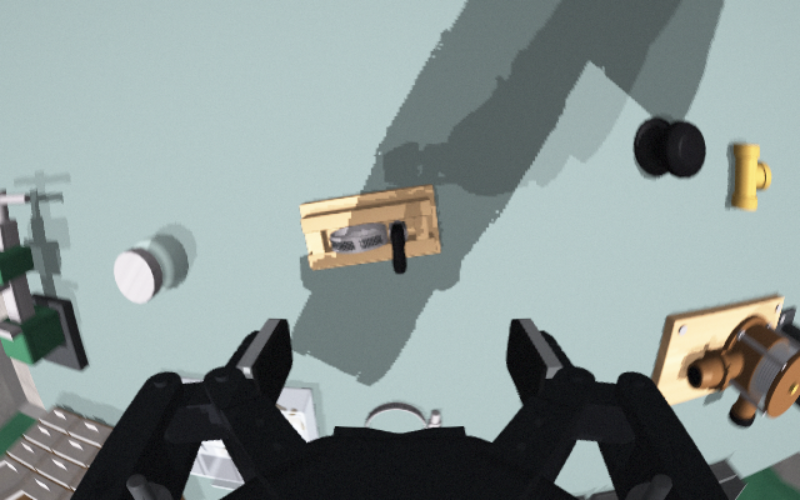

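The wrist view shows the black wing at (399,247) and the ring to its left at (357,238) in the slot. The measured key pose is good, so I descend and grip.

```bash
python3 -m pendant '[[[1,2,0,40,5],[0.7,2,0,80,7],[0.6,2,0,110,7],[0.6,2,0,126,7],[0.6,2,0,126,7],[0.3,2,0,126,7],[0,2,0,126,7],[0,2,0,126,7],[0,2,0,126,7],[0,2,0,126,7]]]' 60; python3 -m pendant '[[[0,0,0,0,0],[0,0,0,0,0],[0,0,0,-10,0],[0,0,0,-25,0],[0,0,0,-50,0],[0,0,0,-80,0],[0,0,0,-110,0],[0,0,0,-110,0]]]'
python3 - <<'E'
from h import *
im,d,P=cloud("wrist"); np.savez("w2.npz",im=im,P=P); save("w2",im,1.25)
go(.46,-.222,.2,184)
E
```

```text
t: 3.15
eef_pos: [0.4592, -0.224, 0.0756]
tcp_rot: [[-0.998, 0.064, 0.003], [0.064, 0.998, -0.001], [-0.003, -0.001, -1.0]]
contact_force: [1.3, 0.2, 6.7]
finger_gap: 0.082
finger_force: 61.6
t: 3.95
eef_pos: [0.4598, -0.2244, 0.1886]
tcp_rot: [[-0.998, 0.065, 0.005], [0.065, 0.998, -0.003], [-0.005, -0.002, -1.0]]
contact_force: [1.7, -0.2, -1.2]
finger_gap: 0.083
finger_force: 60.6
t 4.0 pos [ 458.9 -223.9  186.5] yaw 176.3 q6 -22 shift [ -1.    2.  -13.5] turn -7.7
```

View pics/w2.png

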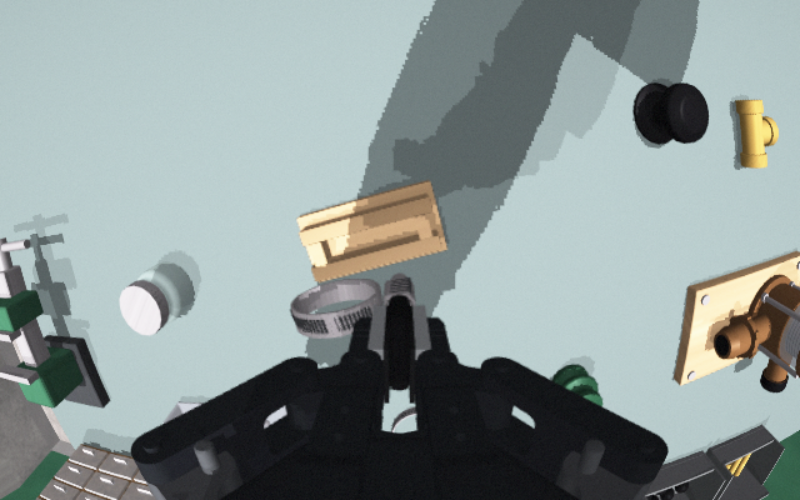

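The clamp hangs from the key, with the ring at about (335,308) and the wing between the pads. I turned the grasp the wrong way by about 10°, so I measure how the clamp now sits relative to the tool.

Run:
```python
from h import *
f=np.load("w2.npz"); P=f["P"]; im=f["im"]
m=np.zeros((400,640),bool); m[218:276,228:308]=True; Z=P[...,2]
m&=(Z>.115)&(Z<.18); q=P[m]; print(m.sum(),q.min(0),q.max(0))
h=(q[:,:2]*1000).astype(np.float32)
print("rect",cv2.minAreaRect(h))
c=q.mean(0); u,s,v=np.linalg.svd(q-c); print("normal",v[2],s/np.sqrt(len(q)))
n=v[2]*np.sign(v[2][0]); print("clamp x yaw",np.degrees(np.arctan2(n[1],n[0])),"tilt z",np.degrees(np.arcsin(n[2])))
# circle fit in plane
a,b=(q-c)@v[0],(q-c)@v[1]; A=np.c_[2*a,2*b,np.ones(len(a))]; x=np.linalg.lstsq(A,a*a+b*b,rcond=None)[0]
print("center",c+x[0]*v[0]+x[1]*v[1],"r",np.sqrt(x[2]+x[0]**2+x[1]**2))
# stub from wrist/top/scene
for n in ("top","scene"):
    f=np.load(n+".npz"); P=f["P"]; im=f["im"].astype(int); Z=P[...,2]
    g=(P[...,0]>.5)&(P[...,0]<.62)&(P[...,1]>.125)&(P[...,1]<.17)&(Z>.035)&(Z<.08)&(im[...,0]>im[...,2]+15)
    q=P[g]; print(n,g.sum(),q.min(0),q.max(0))
    for y in np.arange(.128,.17,.006):
        s=q[abs(q[:,1]-y)<.004]
        if len(s)>3: print(round(y,3),len(s),"x",s[:,0].min().round(4),s[:,0].max().round(4),"z",np.percentile(s[:,2],95).round(4))
```

```text
2406 [ 0.45577153 -0.27832605  0.12405968] [ 0.47323424 -0.23030004  0.17319781]
rect ((464.44061279296875, -253.8045654296875), (14.498106956481934, 48.39584732055664), 5.259371280670166)
normal [0.98829051 0.14505177 0.04734816] [0.01868587 0.01228226 0.00347901]
clamp x yaw 8.349708416309838 tilt z 2.7138644701018646
center [ 0.46357118 -0.25463193  0.14925773] r 0.022448704429058382
top 251 [0.56941455 0.13112141 0.03517784] [0.61812326 0.16996389 0.07195552]
0.128 4 x 0.5858 0.5942 z 0.0484
0.134 45 x 0.5833 0.6176 z 0.0611
0.14 45 x 0.5807 0.6176 z 0.0628
0.146 48 x 0.5805 0.6171 z 0.0637
0.152 45 x 0.5804 0.6171 z 0.0637
0.158 42 x 0.5799 0.6171 z 0.0632
0.164 64 x 0.5694 0.6141 z 0.0687
0.17 38 x 0.5694 0.6181 z 0.0703
scene 233 [0.57143784 0.13262286 0.03504715] [0.61999187 0.16999645 0.07171179]
0.134 46 x 0.5868 0.6198 z 0.0609
0.14 44 x 0.5877 0.6199 z 0.0634
0.146 43 x 0.5877 0.6199 z 0.0644
0.152 38 x 0.5875 0.6199 z 0.0645
0.158 41 x 0.5875 0.62 z 0.0627
0.164 61 x 0.5714 0.62 z 0.0688
0.17 49 x 0.5714 0.6194 z 0.0707
```

```bash
python3 -c "
from h import *
go(.635,.090,.195,83)"
```

```text
t 4.0 pos [ 458.9 -223.9  186.5] yaw 176.3 q6 -22 shift [-155.5  324.6   -8.5] turn 93.3
```

```bash
python3 -m pendant '[[[0,-10,20,0,7],[0,-25,55,-3,14],[0,-45,95,-8,21],[0,-65,135,-8,28],[0,-85,175,-8,35],[0,-105,215,-8,42],[0,-122,255,-8,49],[0,-138,290,-8,56],[0,-150,315,-8,63],[0,-155,324,-8,70]]]' && python3 -m pendant '[[[0,0,0,0,7],[0,0,0,0,14],[0,0,0,0,19],[0,0,0,0,23],[0,0,0,0,23],[0,0,0,0,23]]]'
python3 - <<'E'
from h import *
go(.635,.090,.195,83)
im,d,P=cloud("wrist"); np.savez("w3.npz",im=im,P=P,); save("w3",im,1.25)
E
```

```text
t: 5.0
eef_pos: [0.6332, 0.0926, 0.1901]
tcp_rot: [[-0.279, 0.96, -0.003], [0.96, 0.279, 0.0], [0.001, -0.003, -1.0]]
contact_force: [-0.0, -0.8, -1.0]
finger_gap: 0.08
finger_force: 60.6
t: 5.6
eef_pos: [0.6326, 0.0898, 0.1911]
tcp_rot: [[0.115, 0.993, -0.002], [0.993, -0.115, -0.0], [-0.001, -0.002, -1.0]]
contact_force: [-0.1, -0.8, -1.2]
finger_gap: 0.077
finger_force: 60.6
t 5.6 pos [632.6  89.8 191.1] yaw 83.4 q6 105 shift [ 0.4  2.4 -3.9] turn 0.4
```

View pics/w3.png

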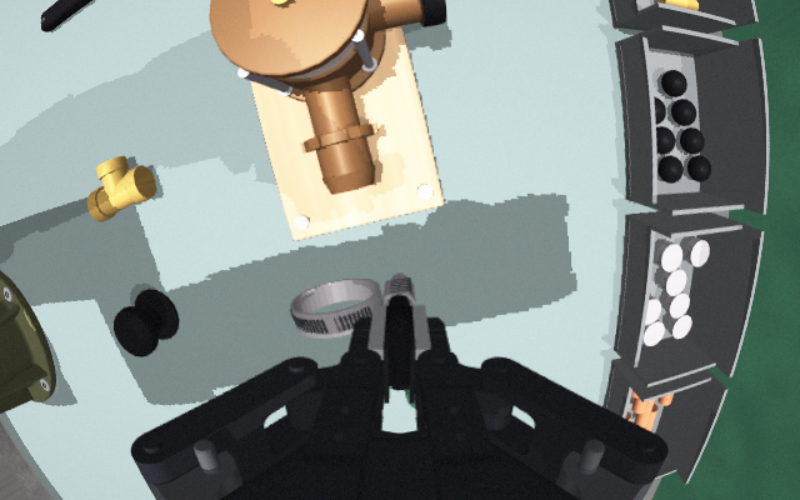

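The wrist view shows the stub at (345,165) with the collar at (338,138), and the ring in hand at (335,308). I fit the stub's axis and the ring's pose from this depth image.

```bash
cat > fit.py <<'E'
from h import *
from scipy.optimize import least_squares
def stub(P,im):
    im=im.astype(int); Z=P[...,2]
    b=(P[...,0]>.48)&(P[...,0]<.72)&(P[...,1]>.08)&(P[...,1]<.19)&(Z>.012)&(Z<.024)&(im[...,0]>im[...,2]+25)
    print("board rect",cv2.minAreaRect((P[b][:,:2]*1000).astype(np.float32)))
    g=(P[...,0]>.565)&(P[...,0]<.63)&(P[...,1]>.12)&(P[...,1]<.175)&(Z>.045)&(Z<.08)
    q=P[g]; print("n",len(q),"ymin",np.percentile(q[:,1],1))
    n=q[(q[:,1]>.145)&(q[:,1]<.158)]   # neck
    f=lambda p: np.hypot(n[:,0]-p[0]-p[1]*(n[:,1]-.15),n[:,2]-p[2])-.019
    r=least_squares(f,[.6,-.1,.044],loss="soft_l1",f_scale=.001); print("neck",r.x,np.abs(r.fun).mean())
    for y in np.arange(.128,.182,.003):
        s=q[abs(q[:,1]-y)<.0015]
        if len(s)>5: print(round(y,3),len(s),"x",s[:,0].min().round(4),s[:,0].max().round(4),"z",np.percentile(s[:,2],97).round(4))
def ring(P,lo,hi):
    m=np.zeros((400,640),bool); m[218:276,228:308]=True; Z=P[...,2]
    m&=(Z>lo)&(Z<hi); q=P[m]; c=q.mean(0); v=np.linalg.svd(q-c)[2]; n=v[2]
    a,b=(q-c)@v[0],(q-c)@v[1]; x=np.linalg.lstsq(np.c_[2*a,2*b,np.ones(len(a))],a*a+b*b,rcond=None)[0]
    s=read_state(); C=c+x[0]*v[0]+x[1]*v[1]
    print("ring",m.sum(),C,"r",np.sqrt(x[2]+x[0]**2+x[1]**2),"normal yaw",np.degrees(np.arctan2(n[1],n[0])),n[2],"rel TCP",C-s["eef_pos"])
E
python3 - <<'E'
from fit import *
f=np.load("w3.npz"); stub(f["P"],f["im"]); ring(f["P"],.115,.18)
E
```

```text
board rect ((601.9923706054688, 148.40200805664062), (130.6189422607422, 97.5595932006836), 6.295611381530762)
n 2075 ymin 0.1340875964640864
neck [ 0.60209179 -0.14937224  0.04326849] 0.0004787405869319382
0.134 63 x 0.5881 0.6156 z 0.0604
0.137 120 x 0.5866 0.6199 z 0.0612
0.14 131 x 0.5852 0.6203 z 0.0622
0.143 139 x 0.584 0.6208 z 0.0631
0.146 140 x 0.5849 0.6212 z 0.0636
0.149 142 x 0.5841 0.6213 z 0.0629
0.152 141 x 0.5835 0.6206 z 0.0627
0.155 147 x 0.5835 0.6203 z 0.0626
0.158 145 x 0.5828 0.6199 z 0.0629
0.161 141 x 0.5816 0.6199 z 0.063
0.164 154 x 0.573 0.6195 z 0.0629
0.167 183 x 0.572 0.6191 z 0.0689
0.17 196 x 0.5716 0.6276 z 0.07
0.173 199 x 0.5722 0.6271 z 0.0698
0.176 29 x 0.5836 0.6272 z 0.0696
ring 2406 [0.60260303 0.0896966  0.1515032 ] r 0.022480177559426294 normal yaw -84.55924948160195 0.042669488853108464 rel TCP [-0.03018977 -0.00014175 -0.03990616]
```

```bash
python3 -m pendant '[[[0,0,6,15,0],[0,0,6,35,0],[0,0,6,55,0],[0,0,6,75,0],[0,0,6,92,0],[0,0,6,102,0],[0,0,6,107,0],[0,0,6,109,0],[0,0,6,109,0],[0,0,6,109,0]]]'
python3 - <<'E'
from fit import *
go(.635,.090,.082,83)
im,d,P=cloud("wrist"); np.savez("w4.npz",im=im,P=P); save("w4",im,1.25); ring(P,.01,.08); stub(P,im)
E
```

```text
t: 6.65
eef_pos: [0.64, 0.0894, 0.0841]
tcp_rot: [[0.116, 0.993, 0.001], [0.993, -0.116, 0.0], [0.0, 0.001, -1.0]]
contact_force: [0.6, -0.3, -0.9]
finger_gap: 0.082
finger_force: 60.6
t 6.65 pos [640.   89.4  84.1] yaw 83.3 q6 105 shift [ 0.  -5.1  2.1] turn 0.3
ring 2442 [0.60897451 0.08938764 0.04394063] r 0.022830546709465303 normal yaw -86.4702629616492 0.02937869771721454 rel TCP [-3.10739008e-02  8.49663319e-06 -4.02714107e-02]
board rect ((602.1409912109375, 148.55960083007812), (129.98692321777344, 97.88983154296875), 6.576274394989014)
n 5295 ymin 0.1339681245105215
neck [ 0.60201752 -0.16929295  0.04323681] 0.00045281473457284705
0.134 159 x 0.5877 0.6191 z 0.0604
0.137 304 x 0.5867 0.6205 z 0.0613
0.14 325 x 0.585 0.621 z 0.062
0.143 346 x 0.5832 0.6213 z 0.0631
0.146 367 x 0.5849 0.6218 z 0.0633
0.149 367 x 0.5849 0.622 z 0.0629
0.152 370 x 0.5841 0.621 z 0.0627
0.155 358 x 0.5835 0.6207 z 0.0628
0.158 361 x 0.5834 0.6201 z 0.0627
0.161 361 x 0.5827 0.6199 z 0.063
0.164 381 x 0.5714 0.6196 z 0.0628
0.167 467 x 0.5711 0.6188 z 0.0694
0.17 521 x 0.5704 0.6274 z 0.0698
0.173 526 x 0.5706 0.6279 z 0.0699
0.176 77 x 0.5924 0.6274 z 0.0694
```

View pics/w4.png

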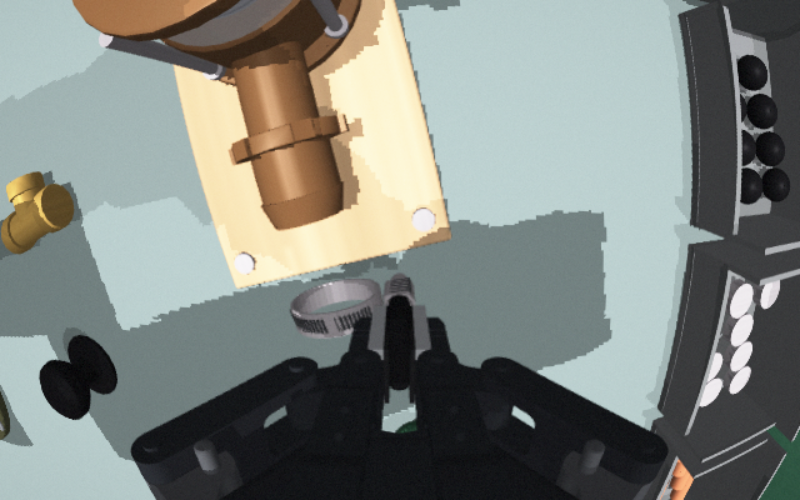

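The ring is in line with the stub: ring at (335,308), stub mouth at (305,215), collar at (290,140). Slide it over most of the way, then slowly.

```bash
python3 -m pendant '[[[0,7.8,-1.8,0,-1.5],[0,17.5,-4.1,0,-1.5],[0,27.3,-6.4,0,-1.5],[0,33,-7.7,0,-1.5],[0,37,-8.6,0,-1.5],[0,41,-9.6,0,-1.5],[0,45,-10.5,0,-1.5],[0,49,-11.4,0,-1.5],[0,52,-12.1,0,-1.5],[0,52,-12.1,0,-1.5]]]'
python3 - <<'E'
from fit import *
go(.635,.090,.082,83)
im,d,P=cloud("wrist"); ring(P,.01,.08); save("w5",im,1.25)
E
```

```text
t: 7.7
eef_pos: [0.6334, 0.1427, 0.0833]
tcp_rot: [[0.09, 0.996, 0.0], [0.996, -0.09, 0.0], [0.0, 0.0, -1.0]]
contact_force: [-0.0, 0.5, -1.0]
finger_gap: 0.084
finger_force: 60.5
t 7.7 pos [633.4 142.7  83.3] yaw 84.8 q6 108 shift [-52.3   6.3   1.3] turn 1.8
ring 3985 [0.5961796  0.13292699 0.03603218] r 0.03327090404226294 normal yaw -78.5845513885105 0.5608397181699563 rel TCP [-0.03725419 -0.00949789 -0.04726743]
```

View pics/w5.png

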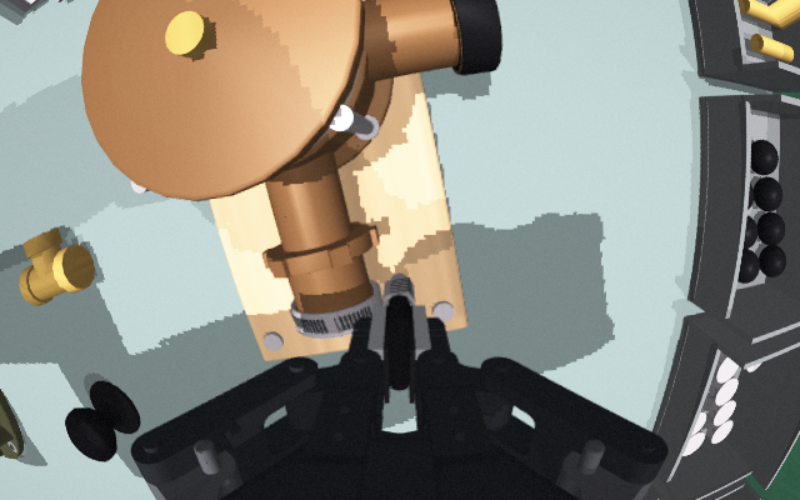

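The ring is over the mouth at (335,312), with the collar ahead at (320,245), and there is no contact force.

```bash
python3 -m pendant '[[[0,3,-0.6,0,0],[0,6,-1.2,0,0],[0,9,-1.8,0,0],[0,11,-2.3,0,0],[0,13,-2.7,0,0],[0,14.5,-3,0,0],[0,14.5,-3,0,0]]]' && python3 -m pendant '[[[0,0.5,-0.1,0,0],[0,1,-0.2,0,0],[0,1.5,-0.3,0,0],[0,1.5,-0.3,0,0]]]'&& python3 -m pendant '[[[0,0.5,-0.1,0,0],[0,1,-0.2,0,0],[0,1,-0.2,0,0]]]'
```

```text
t: 8.45
eef_pos: [0.6317, 0.1573, 0.0833]
tcp_rot: [[0.09, 0.996, 0.0], [0.996, -0.09, 0.0], [0.0, 0.0, -1.0]]
contact_force: [-0.7, 0.2, -1.2]
finger_gap: 0.081
finger_force: 60.5
t: 8.85
eef_pos: [0.6316, 0.1586, 0.0833]
tcp_rot: [[0.091, 0.996, 0.0], [0.996, -0.091, 0.0], [0.0, 0.0, -1.0]]
contact_force: [0.8, -0.9, -1.5]
finger_gap: 0.079
finger_force: 60.5
t: 9.15
eef_pos: [0.6315, 0.1597, 0.0833]
tcp_rot: [[0.09, 0.996, 0.0], [0.996, -0.09, 0.0], [0.0, 0.0, -1.0]]
contact_force: [-0.3, 0.4, -0.3]
finger_gap: 0.081
finger_force: 60.5
```

```bash
for i in 1 2; do python3 -m pendant '[[[0,0.5,-0.1,0,0],[0,0.8,-0.1,0,0],[0,0.8,-0.1,0,0]]]' | grep -E "pos|force"; done
```

```text
eef_pos: [0.6314, 0.1604, 0.0833]
contact_force: [0.3, 0.0, -1.2]
finger_force: 60.5
eef_pos: [0.6314, 0.1612, 0.0833]
contact_force: [0.7, -0.1, -0.8]
finger_force: 60.5
```

```bash
python3 -m pendant '[[[0,0.5,-0.1,0,0],[0,0.8,-0.1,0,0],[0,0.8,-0.1,0,0]]]' | grep -E "pos|force";python3 -m pendant '[[[0,0.5,-0.1,0,0],[0,0.8,-0.1,0,0],[0,0.8,-0.1,0,0]]]' | grep -E "pos|force"
python3 - <<'E'
from fit import *
im,d,P=cloud("wrist"); save("w6",im[150:300,150:400],3.2)
E
```

```text
eef_pos: [0.6314, 0.162, 0.0833]
contact_force: [1.1, -0.2, -0.7]
finger_force: 60.5
eef_pos: [0.6313, 0.1626, 0.0833]
contact_force: [0.3, -0.9, -0.5]
finger_force: 60.6
```

View pics/w6.png

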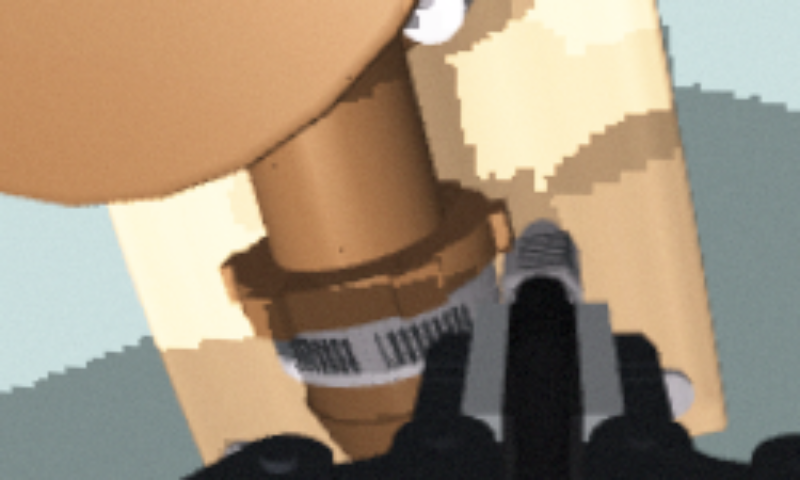

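The band at (385,345) sits almost against the collar at (370,290). I creep on until there is light contact.

```bash
for i in 1 2 3; do python3 -m pendant '[[[0,0.3,0,0,0],[0,0.5,-0.1,0,0],[0,0.5,-0.1,0,0]]]' | grep -E "pos|_force"; done
```

```text
eef_pos: [0.6313, 0.1631, 0.0833]
contact_force: [-0.2, -0.3, -1.2]
finger_force: 60.7
eef_pos: [0.6313, 0.1637, 0.0833]
contact_force: [0.5, -2.5, -1.4]
finger_force: 60.6
eef_pos: [0.6313, 0.1643, 0.0833]
contact_force: [1.5, -1.8, -1.2]
finger_force: 60.6
```

```bash
python3 -m pendant '[[[0,0,0,0,6],[0,0,0,0,12],[0,0,0,0,18],[0,0,0,0,24],[0,0,0,0,30],[0,0,0,0,36],[0,0,0,0,42],[0,0,0,0,48],[0,0,0,0,54],[0,0,0,0,60]]]'
python3 - <<'E'
from fit import *
s=read_state(); print(s["ft_torque"],s["contact_force"]); go(.6313,.1643,.0833,0)
E
```

```text
t: 12.3
eef_pos: [0.6306, 0.1642, 0.083]
tcp_rot: [[0.91, 0.416, -0.001], [0.416, -0.91, -0.0], [-0.001, -0.0, -1.0]]
contact_force: [-0.2, -1.8, -0.9]
finger_gap: 0.08
finger_force: 60.7
[-0.49173611  0.10914928  0.12813962] [-0.20833444 -1.77006463 -0.94845625]
t 12.3 pos [630.6 164.2  83. ] yaw 24.6 q6 170 shift [ 0.7  0.2 -0.3] turn 24.6
```

```bash
python3 -m pendant '[[[0.3,0,0,0,0],[0.6,0,0,0,0],[0.6,0,0,0,0],[0.6,0,0,0,0],[0.6,0,0,0,-8],[0.6,0,0,0,-16],[0.6,0,0,0,-24],[0.6,0,0,0,-32],[0.6,0,0,0,-40],[0.6,0,0,0,-48]]]'; python3 -m pendant '[[[0.6,0,0,0,-8],[0.6,0,0,0,-16],[0.6,0,0,0,-24],[0.6,0,0,0,-32],[0.6,0,0,0,-40],[0.6,0,0,0,-48],[0.6,0,0,0,-56],[0.6,0,0,0,-64],[0.6,0,0,0,-72],[0.6,0,0,0,-80]]]'>/dev/null;  python3 -m pendant '[[[0.6,0,0,0,-8],[0.6,0,0,0,-16],[0.6,0,0,0,-24],[0.6,0,0,0,-32],[0.6,0,0,0,-40],[0.6,0,0,0,-48],[0.6,0,0,0,-52],[0.6,0,0,0,-52]]]'
python3 - <<'E'
from fit import *
s=read_state(); print(s["ft_torque"]); go(.6306,.1642,.083,-155.4)
im,d,P=cloud("wrist"); np.savez("w7.npz",P=P); save("w7",im,1.25)
E
```

```text
t: 13.3
eef_pos: [0.6313, 0.1645, 0.0834]
tcp_rot: [[0.289, 0.957, 0.0], [0.957, -0.289, 0.0], [0.0, 0.0, -1.0]]
contact_force: [-0.3, -0.2, -0.2]
finger_gap: 0.599
finger_force: 0.0
t: 15.1
eef_pos: [0.6313, 0.1645, 0.0834]
tcp_rot: [[-0.907, -0.42, 0.0], [-0.42, 0.907, 0.0], [-0.0, 0.0, -1.0]]
contact_force: [-0.2, 0.6, 0.5]
finger_gap: 0.593
finger_force: 0.0
[0.0244662  0.04962123 0.03330654]
t 15.1 pos [631.3 164.5  83.4] yaw -155.1 q6 -10 shift [0.7 0.1 0.4] turn 0.3
```

View pics/w7.png

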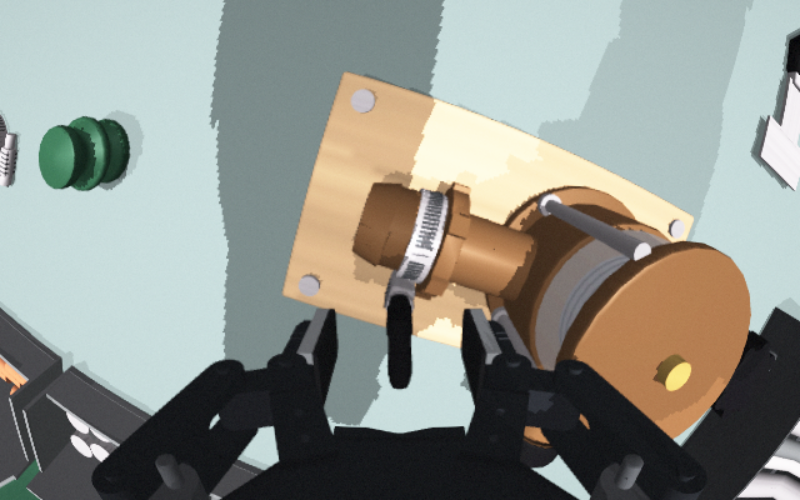

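The key at (399,340) stands between the open pads and the band at (428,235) stays next to the collar. I regrip, lift slightly back to axis height, ease towards neck and collar, and turn in stages.

```bash
python3 -m pendant '[[[0.3,0,0,0,0],[0,0,0,0,0],[0,0,0,0,0],[0,0,0,0,0],[0,0,0,0,0],[0,0.4,0.4,-0.8,0],[0,0.8,0.8,-1.5,0],[0,1.2,1.1,-1.5,0],[0,1.7,1.3,-1.5,0],[0,1.7,1.3,-1.5,0]]]'; python3 -c "
from fit import *
s=read_state(); print(s['ft_torque'])"; python3 -m pendant '[[[0,0,0,0,5],[0,0,0,0,10],[0,0,0,0,15],[0,0,0,0,20],[0,0,0,0,25],[0,0,0,0,30],[0,0,0,0,35],[0,0,0,0,40],[0,0,0,0,45]]]';  python3 -c "
from fit import *
s=read_state(); print(s['ft_torque'])"
```

```text
t: 16.15
eef_pos: [0.629, 0.1646, 0.0847]
tcp_rot: [[-0.908, -0.42, -0.0], [-0.42, 0.908, -0.0], [0.0, -0.0, -1.0]]
contact_force: [0.4, -0.5, -0.6]
finger_gap: 0.078
finger_force: 60.1
[-0.1825928  -0.10153356  0.0422336 ]
t: 17.05
eef_pos: [0.629, 0.1641, 0.0847]
tcp_rot: [[-0.937, 0.349, -0.0], [0.349, 0.937, -0.001], [-0.0, -0.001, -1.0]]
contact_force: [0.7, -2.3, -0.4]
finger_gap: 0.084
finger_force: 60.2
[-0.60162535 -0.00960217  0.10010108]
```

```bash
cat > m.py <<'E'
from fit import *
s=read_state(); print("F",np.round(s["contact_force"],1),"T",np.round(s["ft_torque"],3),"effort6",round(s["joint_efforts"][5],3)); go(.629,.1641,.0847,0)
E
python3 -m m; python3 -m pendant '[[[0,0,0,0,4],[0,0,0,0,8],[0,0,0,0,12],[0,0,0,0,16],[0,0,0,0,20]]]'>/dev/null; python3 -m m;  python3 -m pendant '[[[0,0,0,0,4],[0,0,0,0,8],[0,0,0,0,12],[0,0,0,0,15]]]'>/dev/null; python3 -m m
```

```text
F [ 0.7 -2.3 -0.4] T [-0.602 -0.01   0.1  ] effort6 -0.819
t 17.05 pos [629.  164.1  84.7] yaw 159.6 q6 35 shift [-0.  0.  0.] turn 159.6
F [-1.1 -3.3  1. ] T [-0.739  0.177  0.096] effort6 -0.639
t 17.55 pos [628.8 163.8  84.6] yaw 139.6 q6 55 shift [ 0.   0.4 -0.1] turn 139.6
F [-0.9 -3.2 -0.1] T [-0.857  0.229  0.067] effort6 -0.35
t 17.95 pos [628.6 163.7  84.6] yaw 124.6 q6 70 shift [ 0.1  0.6 -0.1] turn 124.6
```

```bash
for i in 1 2 3 4; do python3 -m pendant '[[[0,0,0,0,2],[0,0,0,0,4],[0,0,0,0,6]]]'>/dev/null; python3 -m m; done
```

```text
F [-1.5 -3.3  0.2] T [-0.889  0.385  0.102] effort6 -0.251
t 18.25 pos [628.4 163.6  84.6] yaw 118.7 q6 76 shift [ 0.1  0.7 -0.1] turn 118.7
F [-2.  -3.5  2.3] T [-0.982  0.513  0.145] effort6 -0.219
t 18.55 pos [628.2 163.6  84.6] yaw 112.7 q6 82 shift [ 0.2  0.9 -0.1] turn 112.7
F [-2.  -3.4  1.9] T [-0.968  0.69   0.19 ] effort6 -0.182
t 18.85 pos [628.1 163.5  84.6] yaw 106.7 q6 88 shift [ 0.3  1.  -0.1] turn 106.7
F [-2.8 -3.7  1.6] T [-1.062  0.837  0.256] effort6 -0.134
t 19.15 pos [627.9 163.4  84.6] yaw 100.7 q6 94 shift [ 0.4  1.2 -0.1] turn 100.7
```

```bash
python3 -m pendant '[[[0,0,0,0,0],[0,0,0,0,0],[0,0,0,0,0]]]'>/dev/null; for i in 1 2 3; do python3 -m m; python3 -m pendant '[[[0,0,0,0,0]]]'>/dev/null; done
```

```text
F [-3.  -4.8  2.8] T [-1.142  0.958  0.089] effort6 0.121
t 19.45 pos [627.9 163.5  84.6] yaw 100.8 q6 94 shift [ 0.3  1.2 -0.1] turn 100.8
F [-3.1 -4.2  3.5] T [-1.121  0.956  0.085] effort6 0.12
t 19.55 pos [627.9 163.6  84.6] yaw 100.8 q6 94 shift [ 0.3  1.2 -0.1] turn 100.8
F [-3.9 -4.4  3.7] T [-1.155  0.859  0.136] effort6 0.12
t 19.65 pos [627.9 163.5  84.6] yaw 100.8 q6 94 shift [ 0.4  1.2 -0.1] turn 100.8
```

Pull is about 0.15 N m, well inside the window. Release and lift clear.

```bash
python3 -m pendant '[[[0.2,0,0,0,0],[0.4,0,0,0,0],[0.5,0,0,0,0],[0.5,0,0,0,0],[0.5,0,0,-5,0],[0.5,0,0,-25,0],[0.5,0,0,-50,0],[0.5,0,0,-80,0],[0.5,0,0,-110,0],[0.5,0,0,-110,0]]]'
python3 - <<'E'
from fit import *
go(.6,.09,.2,0)
im,d,P=cloud("wrist"); save("w8",im,1.25)
Z=P[...,2]; k=(np.hypot(P[...,0]-.63,P[...,1]-.163)<.025)&(Z>.08)&(Z<.12); q=P[k]; print(k.sum(),q.mean(0),cv2.minAreaRect((q[:,:2]*1000).astype(np.float32)),np.percentile(q[:,2],95))
E
```

```text
t: 20.75
eef_pos: [0.6319, 0.1656, 0.2004]
tcp_rot: [[-0.188, 0.982, 0.008], [0.982, 0.188, 0.002], [0.001, 0.008, -1.0]]
contact_force: [0.5, -0.6, -0.5]
finger_gap: 0.497
finger_force: 0.0
t 20.75 pos [631.9 165.6 200.4] yaw 100.8 q6 94 shift [-68.3 -45.5  -0.1] turn 100.8
439 [0.62870129 0.16759979 0.09936641] ((628.9349975585938, 166.07037353515625), (9.244491577148438, 29.429126739501953), 18.97046661376953) 0.10308904313145922
```

View pics/w8.png

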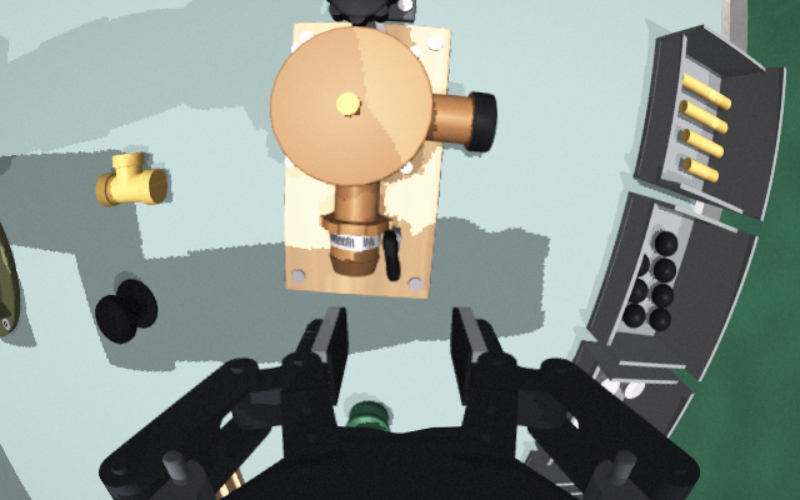

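The clamp sits against the collar with its band at (355,242) and its key at (392,255). I check the band's squareness from the depth image before handing in.

```bash
python3 - <<'E'
from fit import *
im,d,P=cloud("wrist"); i=im.astype(int); Z=P[...,2]
k=(np.hypot(P[...,0]-.63,P[...,1]-.163)<.03)&(Z>.094)&(Z<.112); print("keytop",k.sum(),cv2.minAreaRect((P[k][:,:2]*1000).astype(np.float32)))
R=(P[...,0]>.57)&(P[...,0]<.63)&(P[...,1]>.13)&(P[...,1]<.18)&(Z>.048)
b=R&(Z<.075)&(i[...,0]-i[...,2]<25)&(i.sum(-1)>200); q=P[b]; print("band",b.sum(),q.mean(0))
L=[]
for x in np.arange(.582,.619,.004):
    s=q[abs(q[:,0]-x)<.002]
    if len(s)>8: L.append((x,np.median(s[:,1]),np.percentile(s[:,1],5),np.percentile(s[:,1],95),np.percentile(s[:,2],90)))
L=np.array(L); print(L.round(4)); print("slopes",[np.polyfit(L[:,0],L[:,c],1)[0].round(3) for c in (1,2,3)])
n=np.linalg.svd(q-q.mean(0))[2]; print(n)
E
python3 -m m
```

```text
keytop 396 ((628.8898315429688, 165.13192749023438), (9.717930793762207, 30.129867553710938), 16.467967987060547)
band 424 [0.60212254 0.16141789 0.06191776]
[[0.582  0.1574 0.1551 0.1612 0.0539]
 [0.586  0.1588 0.1546 0.1628 0.0595]
 [0.59   0.1602 0.1553 0.1645 0.0633]
 [0.594  0.1604 0.1556 0.1654 0.0647]
 [0.598  0.1611 0.1561 0.1658 0.0661]
 [0.602  0.1624 0.157  0.1668 0.0667]
 [0.606  0.1622 0.1575 0.1675 0.0666]
 [0.61   0.1621 0.1581 0.1666 0.0649]
 [0.614  0.1626 0.158  0.1662 0.0603]
 [0.618  0.162  0.1586 0.1662 0.0556]]
slopes [np.float64(0.129), np.float64(0.115), np.float64(0.131)]
[[-0.98603287 -0.12801219  0.10654602]
 [-0.06975628 -0.26348949 -0.96213687]
 [-0.151239    0.95613083 -0.25087965]]
F [ 0.1 -0.1  0. ] T [0.031 0.004 0.032] effort6 -0.0
t 20.85 pos [629.8 165.  196. ] yaw 100.8 q6 94 shift [ -0.8  -1.3 111.3] turn 100.8
```

```bash
python3 -c "
from plant import manip; print(manip.job_done())"
```

```text
the job is handed in; nothing more can be done
None
```

The clamp is on the stub's neck, square against the collar and let go of; I estimate the pull on the key at about 0.15 N m from the wrist torque. I handed the job in at about 21 s, and no verdict came back.

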